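# Switch on the hold-down vacuum under the jig block

## Robot

A 6-joint arm with a two-finger parallel gripper is mounted at the origin on the work surface. World frame = base frame: x ahead of the robot, y to its left, z up, the work surface at z = 0. Lengths are in m, angles in rad, forces in N, time in s.
With the tool pointing down it reaches from about 0.375 to 0.9 m from the base axis. Payload 3.1 kg.
Tool frame: the origin (TCP) lies between the finger pads; the fingertips stand 17 mm ahead of it and the grasp point (between the pads) lies 2 mm behind it (robot.nose_length is the distance from the TCP to the fingertips, in m); z points along the fingers, y is the line along which they close (so a half turn about z gives the same grasp; the last joint's range is limited). The gripper opens to 87 mm and grips with 3 to 60 N. Pads are 19 mm wide; open, the fingers measure 117 mm over their backs; the gripper's body (75 mm by 190 mm) begins 51 mm behind the grasp point.
Start: joints at [-1.486, 0.527, 1.433, -0, 1.181, -0.178], TCP at [0.163, -0.603, 0.24] pointing down, gripper open.
Joint ranges: [-3.08, 3.08], [-0.75, 2.2], [0.22, 2.44], [-1.43, 4.57], [0, 2.65], [-2.85, 2.85]. Speed limits (rad/s): [2.79, 2.79, 3.14, 3.14, 3.14, 3.14].

## Interface

Orientations are given as a unit quaternion [x, y, z, w].
In Python, from rig import robot, cams gives the robot as it stands.
- The arm moves only by the shell command python3 -m pendant 'ROWS' [FORCE]. ROWS is JSON, a list of rows, each an object with "jaw": the opening, from 0 (shut) to 1 (fully open); "linear": the shift along the tool's x, y, z in cm, a list of three; "twist": the turn about the tool's z in degrees. A call has 1 to 12 rows; each row shifts and turns the commanded pose from where the row before left it, along the tool's axes as they then stand; what a row does not reach is not made up. A row lasts 1/12 s, in which the tool goes at most 41.7 mm and 7.16 degrees, less where a joint would pass 70% of its speed; a pose out of reach is approached as far as the arm can. A call is refused whole if a number of a shift passes 4.17 or a number of a turn 7.16, either way. A call with a gripper value outside its range is refused whole. The fingers move at their own pace and stop on an object; FORCE is the grip in N (left out, the last holds). Time passes only in rows, so rows that do not move let the fingers close. It gives the time, the measured TCP pose, the force, the opening and the grip force at its end, in the units of the state.
- robot.get_obs(): the state, without advancing time (a new reading comes with each control period).
- cams.camera(name): name is "scene" or "top"; returns a dict with "color" (420x560x3 uint8, blue, green, red), "depth" (420x560 float32, m along the optical axis (not along the pixel's ray), 0 where there is no reading), "fov_y" (degrees; the focal length in pixels is half the picture's height over the tangent of half this angle, whatever the lens; pixels are square), "cx", "cy" (the principal point, pixels), "view" (4x4, takes a point from world to camera coordinates). Camera axes: x right, y down, z forward; pixel columns grow to the right and rows downward; lengths in m; the calibration is good to about 2 mm. A picture is of the moment at which its call begins.
- robot.hand_in(): hands the job in; it is judged then, once.
The state is a dict: "time": time; "q": joint angles; "joint_velocities": joint speeds; "joint_torque": joint torques, N m; "position": TCP position; "tool_rot": TCP orientation; "ft_force": force on the tool from outside, world axes, zero at the start; "moment": the same for the moment, N m; "grip_width": finger opening in m; "grip_force": force on a finger pad.
Only numpy, scipy, OpenCV 4.12 (cv2) and the standard library are available. Lean on these libraries where they do the work, as an engineer would, in place of code of your own. Each camera call takes 0.05 s, during which the arm holds its last target. There are 200 camera calls.

## Task

Switch on the vacuum that holds down the V-grooved jig block: with the fingertips, lightly press down the far half of the small rocker on the grey control box that works the pad the block stands on, until the rocker has gone fully over, then take the fingers off and move clear. From left to right, seen from the robot, the four small rockers work the four pads of the rail behind the box in the same order; the wide rocker at the left end is the pump, already on. Leave the pump and the other rockers as they are, and do not shift the jig block, the copper bars, the shim gauge or the cup.

Things in the scene. Friction and masses are not known exactly. Their poses are not given: they have to be found in the camera images.
- pump_rocker (a joint): Wide rocker (21 mm wide, 26 mm long) at the left (+y) end of the control box's row: the pump switch. 0 = off (far half up), 0.40 rad = on (far half down). It is already on.
- rocker_1 (a joint): Small rocker 1, first (leftmost, next to the wide one) of the four from left (+y) to right; works pad_1. Grey plastic, 10.5 mm wide, 26 mm front to back, bezel 31 x 14.5 x 2.5 mm. 0 = off (near half level, far half up), 0.40 rad = on (far half level, near half up). About 3 to 5 N down on the far end starts it; past 0.20 it snaps over by itself and stays.
- rocker_2 (a joint): Small rocker 2, second of the four from left (+y) to right; works pad_2. Grey plastic, 10.5 mm wide, 26 mm front to back, bezel 31 x 14.5 x 2.5 mm. 0 = off (near half level, far half up), 0.40 rad = on (far half level, near half up). About 3 to 5 N down on the far end starts it; past 0.20 it snaps over by itself and stays.
- rocker_3 (a joint): Small rocker 3, third of the four from left (+y) to right; works pad_3. Grey plastic, 10.5 mm wide, 26 mm front to back, bezel 31 x 14.5 x 2.5 mm. 0 = off (near half level, far half up), 0.40 rad = on (far half level, near half up). About 3 to 5 N down on the far end starts it; past 0.20 it snaps over by itself and stays.
- rocker_4 (a joint): Small rocker 4, fourth (rightmost) of the four from left (+y) to right; works pad_4. Grey plastic, 10.5 mm wide, 26 mm front to back, bezel 31 x 14.5 x 2.5 mm. 0 = off (near half level, far half up), 0.40 rad = on (far half level, near half up). About 3 to 5 N down on the far end starts it; past 0.20 it snaps over by itself and stays.
- rocker_1_far (a point): Point on top of the far half of small rocker 1, mid-width, 2 mm short of its outer end; moves with it. Off: 10.3 mm above the box's lid, 9 mm beyond the rocker's middle; on: 6 mm above the lid, 11 to 12 mm beyond. Blunt fingertips centred 2 to 5 mm farther out (box +x) clear the near half as it rises.
- rocker_2_far (a point): Point on top of the far half of small rocker 2, mid-width, 2 mm short of its outer end; moves with it. Off: 10.3 mm above the box's lid, 9 mm beyond the rocker's middle; on: 6 mm above the lid, 11 to 12 mm beyond. Blunt fingertips centred 2 to 5 mm farther out (box +x) clear the near half as it rises.
- rocker_3_far (a point): Point on top of the far half of small rocker 3, mid-width, 2 mm short of its outer end; moves with it. Off: 10.3 mm above the box's lid, 9 mm beyond the rocker's middle; on: 6 mm above the lid, 11 to 12 mm beyond. Blunt fingertips centred 2 to 5 mm farther out (box +x) clear the near half as it rises.
- rocker_4_far (a point): Point on top of the far half of small rocker 4, mid-width, 2 mm short of its outer end; moves with it. Off: 10.3 mm above the box's lid, 9 mm beyond the rocker's middle; on: 6 mm above the lid, 11 to 12 mm beyond. Blunt fingertips centred 2 to 5 mm farther out (box +x) clear the near half as it rises.
- pad_1 (a point): Centre of the top of vacuum pad 1 of 4, counted from the left (+y): a black rubber disc 48 mm across, 34 mm above the bench, pads 90 mm apart.
- pad_2 (a point): Centre of the top of vacuum pad 2 of 4, counted from the left (+y): a black rubber disc 48 mm across, 34 mm above the bench, pads 90 mm apart.
- pad_3 (a point): Centre of the top of vacuum pad 3 of 4, counted from the left (+y): a black rubber disc 48 mm across, 34 mm above the bench, pads 90 mm apart.
- pad_4 (a point): Centre of the top of vacuum pad 4 of 4, counted from the left (+y): a black rubber disc 48 mm across, 34 mm above the bench, pads 90 mm apart.
- control_box: Fixed grey steel control box, 114 mm front to back (x), 284 mm along the row (y), lid at 55 mm. Origin: middle of its underside; x away from the robot, y to the left along the row, z up. Rocker middles lie at x = 0, y = +105 mm (wide) and +35, -10, -55, -100 mm (small 1 to 4); each turns about a level axis along y.
- vacuum_rail: Fixed aluminium hold-down rail behind the box, 70 x 370 x 30 mm, carrying the four pads in a row along its y, a small black-coiled valve behind each and a round dial at its left end; origin at the middle of its underside, axes as the box's.
- jig_block: Loose jig block, red anodised aluminium, 60 x 50 x 45 mm with a V groove along the top (its x); about 0.3 kg. The tallest thing on the rail. Origin at the middle of its underside. Stands on one of the four pads.
- spacer_bar_1: Loose copper spacer bar 90 x 20 x 12 mm, on another pad; origin at the middle of its underside, x along it.
- spacer_bar_2: Loose copper spacer bar, the same, on another pad.
- shim_gauge: Loose silver aluminium shim gauge, 80 x 30 mm, four steps 6 to 15 mm high, on another pad; origin at the middle of its underside.
- parts_cup: Loose clear polycarbonate cup, 68 mm across, 75 mm tall, standing on the bench to the right of the box; origin at the middle of its underside.
There are look-alikes about, which are no part of the job. What is shaped like the jig_block but purple is not meant.

How it is judged:
At the end, for the whole second after the job is handed in: The small rocker of the pad under the jig block is on (beyond 0.32 of 0.40 rad), the other three small rockers are off (below 0.08 rad), the wide pump rocker is still on (beyond 0.32 rad), and the jig block, bars, gauge and cup are within 8 mm of where they started (((horizontal distance between jig_block and pad_1 below 0.035 m and value of joint rocker_1 above 0.32 rad and value of joint each of rocker_2, rocker_3, rocker_4 below 0.08 rad) or (horizontal distance between jig_block and pad_2 below 0.035 m and value of joint rocker_2 above 0.32 rad and value of joint each of rocker_1, rocker_3, rocker_4 below 0.08 rad) or (horizontal distance between jig_block and pad_3 below 0.035 m and value of joint rocker_3 above 0.32 rad and value of joint each of rocker_1, rocker_2, rocker_4 below 0.08 rad) or (horizontal distance between jig_block and pad_4 below 0.035 m and value of joint rocker_4 above 0.32 rad and value of joint each of rocker_1, rocker_2, rocker_3 below 0.08 rad)) and value of joint pump_rocker above 0.32 rad and distance of each of jig_block, spacer_bar_1, spacer_bar_2, shim_gauge, parts_cup from where it was at the start of the episode below 0.008 m); the robot touches nothing.
It fails at once if a small rocker other than the jig block's own is tipped (more than 0.12 rad) ((horizontal distance between jig_block and pad_1 above 0.045 m and value of joint rocker_1 above 0.12 rad) or (horizontal distance between jig_block and pad_2 above 0.045 m and value of joint rocker_2 above 0.12 rad) or (horizontal distance between jig_block and pad_3 above 0.045 m and value of joint rocker_3 above 0.12 rad) or (horizontal distance between jig_block and pad_4 above 0.045 m and value of joint rocker_4 above 0.12 rad)).
It fails at once if the pump rocker is tipped back (below 0.28 rad) (value of joint pump_rocker below 0.28 rad).
It fails at once if the jig block, a spacer bar, the shim gauge or the cup is shifted or lifted by more than 12 mm (distance of any of jig_block, spacer_bar_1, spacer_bar_2, shim_gauge, parts_cup from where it was at the start of the episode above 0.012 m).
It fails at once if the fingers press the control box or its switches with more than 40 N (contact force between the fingers and control_box above 40 N).
It also fails if it takes over 32 s, if anything falls off the work surface, if the arm or the gripper's body presses on something with over 40 N, if the wrist force passes 120 N, or if a joint passes its speed limit or range.

## Working session

There is one attempt and no reset: what is moved stays moved. The work goes in short steps, Python scripts to look and compute and a shell command to move; the robot and the scene stay as the last step left them, time stands still between calls to the robot, and variables do not carry over. Pictures are saved under pics/ and viewed, at most 10 in all, crops included, and the job is handed in when it is done.

```bash
mkdir -p pics; cat > h.py <<'E'
import numpy as np, cv2
from rig import robot, cams
def get(n):
    c=cams.camera(n); c['f']=c['color'].shape[0]/2/np.tan(np.radians(c['fov_y'])/2); return c
def pt(c,u,v,d=None):
    if d is None: d=c['depth'][int(round(v)),int(round(u))]
    p=np.array([(u-c['cx'])/c['f']*d,(v-c['cy'])/c['f']*d,d,1]); return (np.linalg.inv(c['view'])@p)[:3]
def plane(c,u,v,z):
    M=np.linalg.inv(c['view']); o=M[:3,3]; r=pt(c,u,v,1.)-o; return o+r*(z-o[2])/r[2]
def proj(c,p):
    q=c['view']@np.append(p,1); return q[:2]/q[2]*c['f']+[c['cx'],c['cy']]
E
python3 - <<'E'
from h import *
import pickle
o=robot.get_obs(); print({k:np.round(o[k],3) for k in('time','position','tool_rot','grip_width','ft_force')})
for n in('scene','top'):
    c=get(n); pickle.dump(c,open(n+'.pkl','wb')); cv2.imwrite(f'pics/{n}0.png',c['color']); print(n,np.linalg.inv(c['view'])[:3,3])
E
```

```text
{'time': np.float64(0.0), 'position': array([ 0.163, -0.603,  0.239]), 'tool_rot': array([ 0.991,  0.132,  0.   , -0.001]), 'grip_width': np.float64(0.087), 'ft_force': array([ 0.012, -0.81 , -0.693])}
scene [ 0.89436693 -0.46251704  0.79319631]
top [ 0.54406276 -0.05486108  0.99934222]
```

View pics/scene0.png

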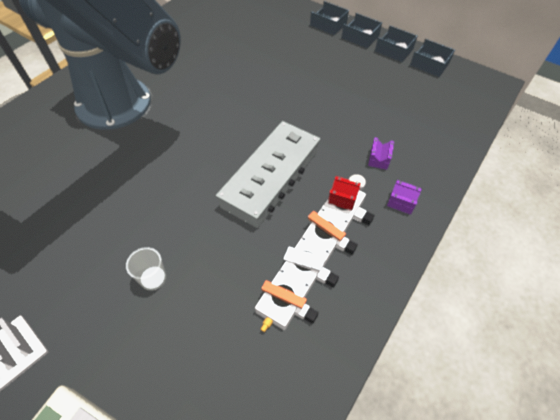

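View pics/top0.png

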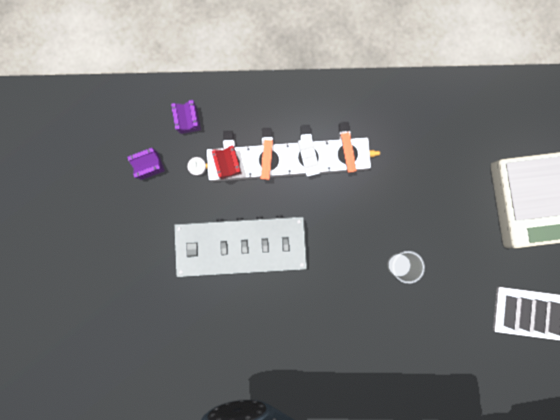

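The top view shows the red block at (227,162) on the leftmost pad, next to the dial at (197,166). The look-alikes at (185,115) and (145,163) are purple and off the rail, so they are ruled out. The bars are at (267,160) and (348,152), and the gauge is at (308,155). That makes it rocker 1, at about (224,247). I'll measure it and confirm with a crop.

```bash
python3 - <<'E'
from h import *
import pickle
c=pickle.load(open('top.pkl','rb')); s=pickle.load(open('scene.pkl','rb'))
im=c['color']; 
def pts(c):
    v,u=np.mgrid[0:420,0:560]; d=c['depth']; P=np.stack([(u-c['cx'])/c['f']*d,(v-c['cy'])/c['f']*d,d,np.ones_like(d)],-1)
    P=(P@np.linalg.inv(c['view']).T)[...,:3]; P[d==0]=np.nan; return P
for n,c_ in(('top',c),('scene',s)):
    P=pts(c_); 
    m=((abs(P[...,2]-.055)<.008)&(P[...,0]<.60)&(P[...,0]>.35)).astype(np.uint8)
    m=cv2.morphologyEx(m,cv2.MORPH_OPEN,np.ones((3,3)))
    k,l,st,_=cv2.connectedComponentsWithStats(m); i=1+np.argmax(st[1:,4]); m=l==i
    Q=P[m]; r=cv2.minAreaRect(Q[:,:2].astype(np.float32)*1000); print(n,r,'z med',np.median(Q[:,2]))
    cen=np.array(r[0])/1000; yaw=np.radians(r[2]); 
    while yaw>np.pi/4: yaw-=np.pi/2
    ex=np.array([np.cos(yaw),np.sin(yaw)]); ey=np.array([-ex[1],ex[0]])
    for nm,y,x in(('pump',.105,0),('r1',.035,0),('r2',-.01,0),('r3',-.055,0),('r4',-.1,0),('tgt',.035,.0125)):
        p=cen+ex*x+ey*y; print(nm,np.round(p,4),np.round(proj(c_,np.append(p,.062)),1))
    print('yaw',np.degrees(yaw))
a=im[90:290,120:400]; cv2.imwrite('pics/crop1.png',cv2.resize(a,(784,560),interpolation=cv2.INTER_CUBIC))
# rockers: dark blobs in the box
g=cv2.cvtColor(im,cv2.COLOR_BGR2GRAY); q=(g<125).astype(np.uint8); q[:225]=0;q[268:]=0;q[:,:183]=0;q[:,298:]=0
k,l,st,ce=cv2.connectedComponentsWithStats(q)
for i in range(1,k):
    if st[i,4]>12: print('blob',ce[i].round(1),st[i],plane(c,*ce[i],.062).round(4))
h=cv2.cvtColor(im,cv2.COLOR_BGR2HSV); q=((h[...,0]<6)|(h[...,0]>174))&(h[...,1]>150)&(h[...,2]>80)
v,u=np.nonzero(q); print('red',u.mean(),v.mean(),plane(c,u.mean(),v.mean(),.07))
E
```

```text
top ((528.781982421875, 34.478271484375), (114.13957214355469, 284.6306457519531), 2.0984411239624023) z med 0.05509288579235466
pump [0.5249 0.1394] [190.8 249.7]
r1 [0.5275 0.0695] [223.  247.8]
r2 [0.5291 0.0245] [243.6 246.5]
r3 [ 0.5308 -0.0205] [264.3 245.3]
r4 [ 0.5324 -0.0655] [284.9 244.1]
tgt [0.54   0.0699] [222.7 242. ]
yaw 2.0984411239624023
scene ((529.739501953125, 32.356178283691406), (115.67034149169922, 285.7354431152344), 2.1101882457733154) z med 0.05563453371788918
pump [0.5259 0.1373] [293.4 136.4]
r1 [0.5285 0.0673] [278.3 154.2]
r2 [0.5301 0.0224] [268.1 166.2]
r3 [ 0.5318 -0.0226] [257.3 178.8]
r4 [ 0.5334 -0.0676] [246.1 192.1]
tgt [0.5409 0.0678] [282.7 156.3]
yaw 2.1101882457733154
blob [196.2 251.8] [193 246   5  10  19] [0.52   0.1277 0.062 ]
red 226.06118546845124 161.8508604206501 [0.71462489 0.05927348 0.07      ]
```

View pics/crop1.png

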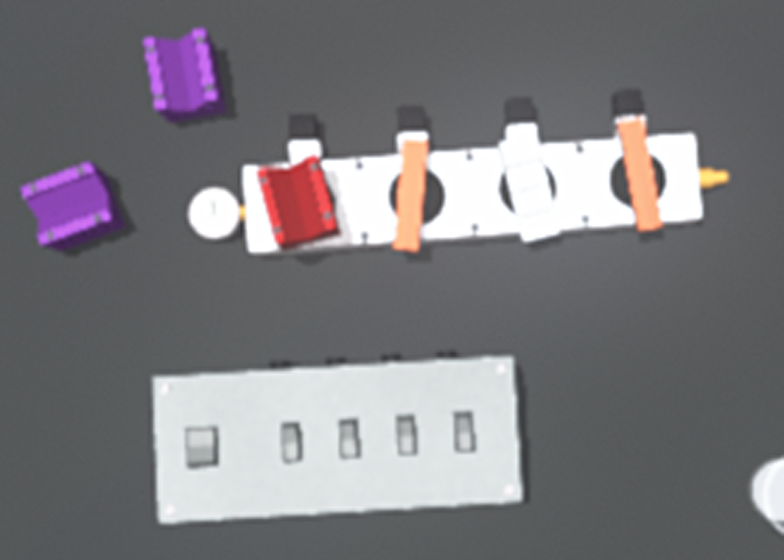

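The crop confirms it: the red block is at crop (297,203), on the leftmost pad. Rocker 1 is at crop (291,442), just right of the wide pump rocker at (201,447), with its far half up. The two cameras agree to within 2 mm. The tip target is about (0.541, 0.0685), yaw 2.1°. I'll shut the fingers, square the tool (twist +13°) and cross over at height.

```bash
python3 -m pendant '[{"jaw":0,"linear":[0,0,0],"twist":6.55},{"jaw":0,"linear":[0,0,0],"twist":6.55},{"jaw":0,"linear":[1.6,-2.7,0],"twist":0},{"jaw":0,"linear":[1.6,-2.7,0],"twist":0},{"jaw":0,"linear":[1.6,-2.7,0],"twist":0},{"jaw":0,"linear":[1.6,-2.7,0],"twist":0},{"jaw":0,"linear":[1.6,-2.7,0],"twist":0},{"jaw":0,"linear":[1.6,-2.7,0],"twist":0},{"jaw":0,"linear":[1.6,-2.7,0],"twist":0},{"jaw":0,"linear":[1.6,-2.7,0],"twist":0},{"jaw":0,"linear":[1.6,-2.7,0],"twist":0},{"jaw":0,"linear":[1.6,-2.7,0],"twist":0}]' 10
python3 -m pendant '[{"jaw":0,"linear":[1.7,-2.7,0],"twist":0},{"jaw":0,"linear":[1.7,-2.7,0],"twist":0},{"jaw":0,"linear":[1.7,-2.7,0],"twist":0},{"jaw":0,"linear":[1.7,-2.7,0],"twist":0},{"jaw":0,"linear":[1.7,-2.7,0],"twist":0},{"jaw":0,"linear":[1.7,-2.7,0],"twist":0},{"jaw":0,"linear":[1.7,-2.7,0],"twist":0},{"jaw":0,"linear":[1.7,-2.7,0],"twist":0},{"jaw":0,"linear":[1.7,-2.7,0],"twist":0},{"jaw":0,"linear":[1.7,-2.7,0],"twist":0},{"jaw":0,"linear":[0,0,0],"twist":0},{"jaw":0,"linear":[0,0,0],"twist":0}]'
cat > st.py <<'E'
from h import *
o=robot.get_obs(); x,y,z,w=o['tool_rot']
from scipy.spatial.transform import Rotation as R
M=R.from_quat(o['tool_rot']).as_matrix()
print(o['time'],np.round(o['position'],4),'yaw',np.degrees(np.arctan2(M[1,0],M[0,0])).round(2),'ft',np.round(o['ft_force'],2),'w',round(float(o['grip_width']),4))
tip=o['position']+M[:,2]*robot.nose_length
print('tip',tip.round(4),'to go, tool cm, to 15mm above off rocker',np.round(M.T@(np.array([.541,.0685,.080])-tip)*100,2), M[:,2].round(3))
E
python3 st.py
```

```text
time: 1.1
position: [0.3137, -0.3262, 0.2393]
tool_rot: [1.0, 0.017, -0.0, -0.0]
ft_force: [0.3, 0.3, -0.2]
grip_width: 0.0148
grip_force: 0.0
time: 2.1
position: [0.474, -0.0507, 0.2392]
tool_rot: [1.0, 0.02, -0.0, -0.0]
ft_force: [0.0, 0.1, -0.2]
grip_width: 0.0005
grip_force: 0.0
2.1 [ 0.474  -0.0507  0.2392] yaw 2.24 ft [ 0.05  0.12 -0.24] w 0.0005
tip [ 0.4739 -0.0507  0.2222] to go, tool cm, to 15mm above off rocker [  7.18 -11.65  14.22] [-0.001  0.    -1.   ]
```

```bash
python3 -m pendant '[{"jaw":0,"linear":[1.8,-2.9,0],"twist":0},{"jaw":0,"linear":[1.8,-2.9,0],"twist":0},{"jaw":0,"linear":[1.8,-2.9,0],"twist":0},{"jaw":0,"linear":[1.78,-2.95,0],"twist":0},{"jaw":0,"linear":[0,0,2.8],"twist":0},{"jaw":0,"linear":[0,0,2.8],"twist":0},{"jaw":0,"linear":[0,0,2.8],"twist":0},{"jaw":0,"linear":[0,0,2.8],"twist":0},{"jaw":0,"linear":[0,0,1.8],"twist":0},{"jaw":0,"linear":[0,0,0.8],"twist":0},{"jaw":0,"linear":[0,0,0],"twist":0},{"jaw":0,"linear":[0,0,0],"twist":0}]'
python3 st.py; python3 - <<'E'
from h import *
s=get('scene'); t=get('top')
a=cv2.resize(s['color'][105:215,215:335],(432,396),interpolation=cv2.INTER_CUBIC)
b=cv2.resize(t['color'][200:300,170:270],(360,360),interpolation=cv2.INTER_CUBIC)
o=np.zeros((400,800,3),np.uint8); o[:396,:432]=a; o[:360,436:796]=b; cv2.imwrite('pics/c2.png',o)
print(proj(s,[.541,.0685,.08]))
E
```

```text
time: 3.1
position: [0.5416, 0.066, 0.1017]
tool_rot: [1.0, 0.017, -0.0, 0.0]
ft_force: [-0.1, -0.5, 0.4]
grip_width: 0.0003
grip_force: 0.0
3.1 [0.5416 0.066  0.1017] yaw 1.95 ft [-0.13 -0.46  0.43] w 0.0003
tip [0.5416 0.066  0.0847] to go, tool cm, to 15mm above off rocker [-0.06 -0.25  0.47] [-0. -0. -1.]
[282.93477402 151.10482534]
```

View pics/c2.png

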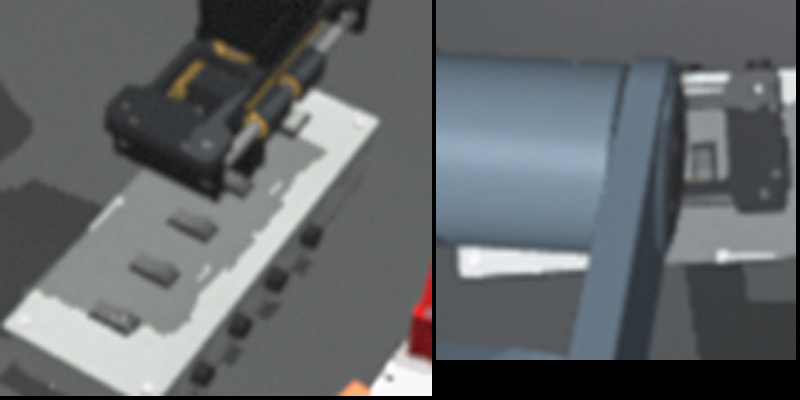

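Rockers 4, 3 and 2 show clearly at crop (115,317), (155,270) and (192,223). Rocker 1 peeks out at (237,183), directly below the gripper, and the pump is at (293,122), so the tips are over rocker 1. I'll trim 2.5 mm left and go down slowly.

```bash
python3 -m pendant '[{"jaw":0,"linear":[-0.05,-0.22,0],"twist":0},{"jaw":0,"linear":[0,0,0.5],"twist":0},{"jaw":0,"linear":[0,0,0.5],"twist":0},{"jaw":0,"linear":[0,0,0.3],"twist":0},{"jaw":0,"linear":[0,0,0.2],"twist":0},{"jaw":0,"linear":[0,0,0],"twist":0},{"jaw":0,"linear":[0,0,0],"twist":0}]'; python3 st.py
python3 -m pendant '[{"jaw":0,"linear":[0,0,0.15],"twist":0},{"jaw":0,"linear":[0,0,0.15],"twist":0},{"jaw":0,"linear":[0,0,0],"twist":0},{"jaw":0,"linear":[0,0,0],"twist":0}]'; python3 st.py
```

```text
time: 3.78
position: [0.5407, 0.0691, 0.0863]
tool_rot: [1.0, 0.018, -0.0, -0.0]
ft_force: [-0.1, 0.7, 0.0]
grip_width: 0.0006
grip_force: 0.0
3.7833 [0.5407 0.0691 0.0863] yaw 2.02 ft [-0.12  0.73  0.04] w 0.0006
tip [0.5407 0.0691 0.0693] to go, tool cm, to 15mm above off rocker [ 0.02  0.06 -1.07] [-0.001  0.    -1.   ]
time: 4.12
position: [0.541, 0.069, 0.0835]
tool_rot: [1.0, 0.018, 0.0, 0.0]
ft_force: [0.7, -0.2, 0.5]
grip_width: 0.0001
grip_force: 0.0
4.1167 [0.541  0.069  0.0835] yaw 2.01 ft [ 0.69 -0.15  0.49] w 0.0001
tip [0.541  0.069  0.0665] to go, tool cm, to 15mm above off rocker [ 0.    0.05 -1.35] [ 0. -0. -1.]
```

```bash
python3 -m pendant '[{"jaw":0,"linear":[0,0,0.1],"twist":0},{"jaw":0,"linear":[0,0,0.1],"twist":0},{"jaw":0,"linear":[0,0,0],"twist":0}]'
python3 -m pendant '[{"jaw":0,"linear":[0,0,0.1],"twist":0},{"jaw":0,"linear":[0,0,0.05],"twist":0},{"jaw":0,"linear":[0,0,0],"twist":0}]'
python3 -m pendant '[{"jaw":0,"linear":[0,0,0.1],"twist":0},{"jaw":0,"linear":[0,0,0],"twist":0}]'; python3 st.py
```

```text
time: 4.37
position: [0.5419, 0.069, 0.0819]
tool_rot: [1.0, 0.017, 0.001, 0.0]
ft_force: [0.8, 1.0, 1.3]
grip_width: 0.0
grip_force: 1.2
time: 4.62
position: [0.54, 0.0691, 0.0796]
tool_rot: [1.0, 0.018, -0.001, -0.0]
ft_force: [-0.0, -0.7, 1.1]
grip_width: 0.0006
grip_force: 0.0
time: 4.78
position: [0.54, 0.0691, 0.0785]
tool_rot: [1.0, 0.018, -0.001, -0.0]
ft_force: [-0.2, -0.3, -0.0]
grip_width: 0.0
grip_force: 0.0
4.7833 [0.54   0.0691 0.0785] yaw 2.02 ft [-0.18 -0.31 -0.05] w 0.0
tip [0.5399 0.0691 0.0615] to go, tool cm, to 15mm above off rocker [ 0.1   0.06 -1.85] [-0.002  0.    -1.   ]
```

```bash
python3 -m pendant '[{"jaw":0,"linear":[0,0,0.1],"twist":0},{"jaw":0,"linear":[0,0,0],"twist":0}]'
python3 -m pendant '[{"jaw":0,"linear":[0,0,0.05],"twist":0},{"jaw":0,"linear":[0,0,0],"twist":0},{"jaw":0,"linear":[0,0,0],"twist":0}]'; python3 st.py
```

```text
time: 4.95
position: [0.5401, 0.0691, 0.0784]
tool_rot: [1.0, 0.018, -0.001, -0.0]
ft_force: [-0.8, -0.0, 5.2]
grip_width: 0.0004
grip_force: 2.6
time: 5.2
position: [0.5401, 0.0691, 0.0784]
tool_rot: [1.0, 0.018, -0.001, -0.0]
ft_force: [-1.5, -0.2, 8.8]
grip_width: 0.0004
grip_force: 4.2
5.2 [0.5401 0.0691 0.0784] yaw 2.03 ft [-1.53 -0.22  8.77] w 0.0004
tip [0.5401 0.0691 0.0614] to go, tool cm, to 15mm above off rocker [ 0.09  0.06 -1.86] [-0.001 -0.    -1.   ]
```

Hard stop at 0.0614 m, where the "on" rocker should be (0.061 m), with 8.8 N on it: the rocker has gone fully over. I'll lift off, clear the view and look.

```bash
python3 -m pendant '[{"jaw":0,"linear":[0,0,-0.5],"twist":0},{"jaw":0,"linear":[0,0,-1.5],"twist":0},{"jaw":0,"linear":[0,0,-2.8],"twist":0},{"jaw":0,"linear":[0,0,-2.8],"twist":0},{"jaw":0,"linear":[0,0,-2.8],"twist":0},{"jaw":0,"linear":[0,0,-2.8],"twist":0},{"jaw":0,"linear":[0,0,-2.8],"twist":0},{"jaw":0,"linear":[-1,3,0],"twist":0},{"jaw":0,"linear":[-1,3,0],"twist":0},{"jaw":0,"linear":[-1,3,0],"twist":0},{"jaw":0,"linear":[-1,3,0],"twist":0},{"jaw":0,"linear":[-1,3,0],"twist":0}]'
python3 -m pendant '[{"jaw":0,"linear":[-1,3,0],"twist":0},{"jaw":0,"linear":[-1,3,0],"twist":0},{"jaw":0,"linear":[-1,3,0],"twist":0},{"jaw":0,"linear":[-1,3,0],"twist":0},{"jaw":0,"linear":[-1,3,0],"twist":0},{"jaw":0,"linear":[-1,3,0],"twist":0},{"jaw":0,"linear":[-1,3,0],"twist":0},{"jaw":0,"linear":[-1,3,0],"twist":0},{"jaw":0,"linear":[0,0,0],"twist":0},{"jaw":0,"linear":[0,0,0],"twist":0}]'
python3 - <<'E'
from h import *
t=get('top'); s=get('scene')
o=np.zeros((600,800,3),np.uint8)
o[:,:420]=cv2.resize(t['color'][90:290,165:305],(420,600),interpolation=cv2.INTER_CUBIC)
o[:380,424:]=cv2.resize(s['color'][115:216,215:315],(376,380),interpolation=cv2.INTER_CUBIC)
cv2.imwrite('pics/c3.png',o)
E
```

```text
time: 6.2
position: [0.4953, -0.0836, 0.2376]
tool_rot: [1.0, 0.018, -0.0, -0.0]
ft_force: [0.6, -0.1, 0.4]
grip_width: 0.0002
grip_force: 0.0
time: 7.03
position: [0.424, -0.3266, 0.2373]
tool_rot: [1.0, 0.016, -0.0, -0.0]
ft_force: [-0.1, 0.4, 0.1]
grip_width: 0.0002
grip_force: 0.0
```

View pics/c3.png

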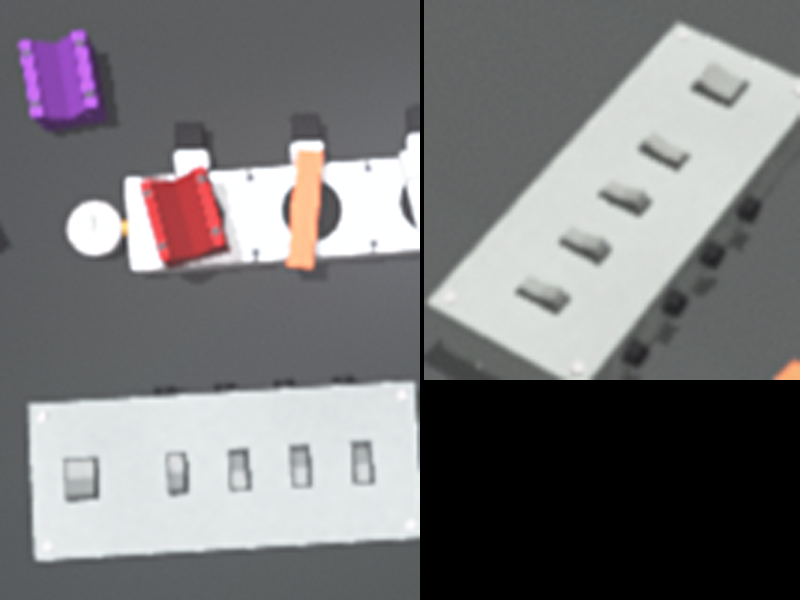

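Rocker 1, at (176,472), is now shaded like the pump rocker (bright far half, near half up). Rockers 2 to 4, at (239,469), (300,466) and (362,462), are unchanged. The red block has not moved, and the arm is clear.

```bash
python3 -c "
from rig import robot
print(robot.hand_in())"
```

```text
the job is handed in; nothing more can be done
None
```

Rocker 1, which works the leftmost pad under the red jig block, is switched fully on; in the last pictures the pump and other rockers were unchanged, the block unmoved and the arm clear, and the job is handed in (no verdict was returned).

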